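# Fit the grinding bowl and lid to a laboratory mill

### The arm

A 6-joint arm with a two-finger parallel gripper is mounted at the origin on a cart in front of the work surface, level with it; the furniture and walls round the work are solid. World frame = base frame: x ahead of the robot, y to its left, z up, the work surface at z = 0. Lengths are in mm, angles in rad, forces in N, time in s.
With the tool pointing down it reaches from about 350 to 775 mm from the base axis. Payload 7.3 kg.
Tool frame: the origin (TCP) lies midway between the tips of the shut fingers; the grasp point (between the pads) lies 19 mm behind it (bot.hold_point_z is the distance from the TCP to the grasp point, in mm); z points along the fingers, y is the direction in which the jaws open and shut (so a half turn about z gives the same grasp; the last joint's range is limited). The gripper opens to 92 mm and grips with 3 to 60 N. Pads are 19 mm wide; open, the fingers measure 130 mm over their backs; the gripper's body (75 mm by 190 mm) begins 47 mm behind the grasp point.
Start: joints at [-1.482, 0.342, 1.524, -0, 1.275, -0.146], TCP at [122.162, -510.612, 190.741] pointing down, gripper open.
Joint ranges: [-2.53, 2.53], [-0.77, 2.02], [0.04, 2.7], [-1, 4.14], [0.28, 2.66], [-3.11, 3.11]. Speed limits (rad/s): [2.57, 2.57, 3.14, 3.14, 3.14, 3.14].

### API

Orientations are given as [roll, pitch, yaw] about the fixed x, y, z axes, in that order (R = Rz(yaw) Ry(pitch) Rx(roll)).
In Python, from plant import bot gives the robot as it stands.
- The arm moves only by the tool servo_tool, never from a script. Its argument "series" is a list of rows, each a list of 5 numbers: the opening, from 0 (shut) to 1 (fully open), then the shift along the tool's x, y, z each as a share of 50 mm, from -1 to 1, then the turn about the tool's z as a share of 90 degrees, from -1 to 1. In form: [[gripper, tx, ty, tz, spin], ...]. A call has 1 to 20 rows; each row shifts and turns the commanded pose from where the row before left it, along the tool's axes as they then stand; what a row does not reach is not made up. A row lasts 1/8 s, in which the tool goes at most 62.5 mm and 10.7 degrees, less where a joint would pass 70% of its speed; a pose out of reach is approached as far as the arm can. A call with a number of a shift or a turn outside -1 to 1 is refused whole. A call with a gripper value outside its range is refused whole. The fingers move at their own pace and stop on an object; the grip force is fixed at half the most. Time passes only in rows, so rows that do not move let the fingers close. It gives the time, the measured TCP pose, the force and the opening at its end, in the units of the state.
- bot.get_obs(): the state, without advancing time (a new reading comes with each control period).
- bot.capture(name): name is "scene" or "side" or "wrist"; returns the picture (384x512x3 uint8, red, green, blue); there is no depth.
- bot.camera_model(name): a dict with "mtx" (3x3 intrinsics, pixels), "distortion" ([k1, k2, p1, p2, k3] as OpenCV has them; the pictures are not rectified), "world_from_camera" (4x4, takes a point from camera to world coordinates). Camera axes: x right, y up, looking along -z (the intrinsics and any distortion apply to the point x, -y, -z); pixel columns grow to the right and rows downward; lengths in mm; the calibration is good to about 2 mm. A picture is of the moment at which its call begins: read the wrist's pose just before it. camera_model takes no time and is no camera call; for the wrist camera it gives the pose at the moment of the call.
- bot.close_job(): hands the job in, once; it reports no verdict.
Trained networks look in the newest picture that a camera, given by its name, has taken for a name from the list of things; names that differ only in an ending like _2 or _b are one class to them, and where a whole thing is asked for, a point or a joint stands for the part that bears it (a point fixed in the world has none). Each returns a list of dicts, best first, with "p" (0 to 1); they miss things now and then, are a little off and sometimes report something else, mostly with a low value. They report only what shows in the picture. A call takes as long as a camera call. They do not tell look-alikes from the thing itself.
- bot.outline_of(camera, label): "mask" (384x512 bool, what is visible of it).
- bot.pinpoint(camera, label): "point" ([x, y, z] in mm, in the coordinates of the camera as it stood for that picture, good to about 4 mm: a listed point, or the origin of a listed thing).
The state is a dict: "time": time; "joint_positions": joint angles; "dq": joint speeds; "tau": joint torques, N m; "tool_pos": TCP position; "tcp_rot": TCP orientation; "contact_force": force on the tool from outside, world axes, zero at the start; "moment": the same for the moment, N m; "grip_width": finger opening in mm.
Only numpy, scipy, OpenCV 4.12 (cv2) and the standard library are available. Lean on these libraries where they do the work, as an engineer would, in place of code of your own. Each camera call takes 0.05 s, during which the arm holds its last target.

### The job

Make the bench mill ready: set the steel grinding bowl on the mill so that the drive coupling under it engages and its flange sits fully home, flush on the round steel deck, and then put the lid on the bowl, fully home. The drive may have stopped at any angle, so feel for it by turning the bowl under light pressure; do not force the bowl down. Leave the vials, measuring cylinder, dropper bottle and stopper box where they stand.

Things in the scene. Friction and masses are not known exactly. Their poses are not given: they have to be found in the camera images.
- mill: Bench mill's motor housing, fixed: a low white block 170 x 136 mm, 56 mm high, speed dial and rocker switch in front (its -x). On it a grey round shoulder, 124 mm across, carries a round steel deck, 100 mm across, its flat top 70 mm above the bench. Origin: centre of the underside, z up.
- mill_seat (a point): Centre of the mill's deck at deck height: where the bowl's origin must come. A steel centring spigot stands here, 57.6 mm in diameter, 11 mm high, its top edge chamfered 2.5 mm. z up, orientation as the mill.
- mill_drive (a point): Centre of the top of the drive dog, 17 mm above the deck: a steel cross on the spigot's top, four equal arms, 36 mm tip to tip, 8 mm wide, 6 mm high. Its angle about the vertical varies and is NOT in this frame (orientation as the mill). The stopped motor holds it with 0.2 N m friction: pressed hard (over about 20 N) a turning bowl drags it along, pressed with 3 to 12 N it slides over it.
- bowl: Steel grinding bowl, open at the top, 62 mm high, upright on the bench, loose, 0.22 to 0.45 kg. Straight round cup, 56 mm outside diameter from 15 to 62 mm above its underside (grasp here), mouth 50 mm inside; round flange at its foot, 84 mm in diameter, 8 mm thick at the edge. Origin: centre of the flange's underside, z up. Underside: see bowl_socket.
- bowl_socket (a point): Roof of the recess in the bowl's underside, on its axis, 11.5 mm above its origin. The recess, 60 mm across, goes over the spigot (1.2 mm play all round). A cross slot in its roof, 11 mm wide, 8 mm deep, arms along the bowl's +-x and +-y, takes the dog (+-5 degrees play, fits every 90 degrees). Not lined up, the bowl stands 5.5 mm proud of the deck; lined up, it drops flush.
- lid: The bowl's lid, on the bench knob up, loose, 0.1 kg. Round steel flange 68 mm in diameter, 8 to 13 mm above its underside; below it a grey spigot 47 mm in diameter, 8 mm high, chamfered 2 mm, enters the bowl's mouth (1.5 mm play all round); above it a black cylindrical knob 21 mm in diameter, 13 to 45 mm up. Seated, its origin is 54 mm above the bowl's. Any yaw. Origin: centre of the underside, z up.
- vial_a: Bystander: small glass vial with black cap, 23 x 52 mm high, loose. Origin: centre of its underside.
- vial_b: Bystander: small glass vial with white cap, 23 x 52 mm high, loose. Origin: centre of its underside.
- cylinder: Bystander: small measuring cylinder on a round foot, 36 x 36 x 106 mm, loose. Origin: centre of its underside.
- dropper: Bystander: amber dropper bottle, 52 mm across, 140 mm high, loose. Origin: centre of its underside.
- stoppers: Bystander: small cardboard box of stoppers, 70 x 70 x 32 mm, loose. Origin: centre of its underside.
Not all that is in view belongs to the job. What is shaped like the bowl but purple is not meant.

How it is judged:
By the outcome, as a careful person would: the job done as asked, in the order asked, and still so for the second after the job is handed in, with the robot touching nothing.
It also fails if it takes over 72 s, if anything falls off the work surface, if the arm or the gripper's body presses on something with over 40 N, if the wrist force passes 120 N, or if a joint passes its speed limit or range.

## Working session

There is one attempt and no reset: what is moved stays moved. The work goes in short steps, Python scripts to look and compute and a tool call to move; the robot and the scene stay as the last step left them, time stands still between calls to the robot, and variables do not carry over. Pictures are saved under pics/ and viewed, and the job is handed in when it is done.

Besides the shell and the picture viewer there is one more tool, called after "Emit:" by a JSON object that holds its "name" and its "arguments". servo_tool: Moves the arm, as the interface text tells. Shift numbers are shares of 50 mm and turn numbers shares of 90 degrees, none past 1 either way. Its arguments: {"type":"object","properties":{"series":{"type":"array"}},"required":["series"]}

```bash
mkdir -p pics; ls; python3 - <<'E'
from plant import bot
import cv2,numpy as np
print(bot.get_obs())
for c in ["scene","side","wrist"]:
    im=bot.capture(c); cv2.imwrite(f"pics/{c}0.png",im[:,:,::-1])
    m=bot.camera_model(c); print(c,m)
    W=np.array(m["world_from_camera"])
    for l in ["mill","mill_seat","mill_drive","bowl","bowl_socket","lid","vial_a","cylinder","dropper","stoppers"]:
        for d in bot.pinpoint(c,l)[:3]:
            print(c,l,round(d["p"],2),(W@np.r_[d["point"],1])[:3].round(1))
print(bot.get_obs()["time"])
E
```

```text
pics
{'time': 0.0, 'joint_positions': array([-1.48201290e+00,  3.42735986e-01,  1.52504340e+00,  1.10187503e-05,
        1.27541398e+00, -1.45980028e-01]), 'dq': array([ 0.00019467,  0.00138297, -0.00041425,  0.00135855, -0.00018477,
        0.0011713 ]), 'tau': array([ 1.89908758e-03, -4.31239414e+01, -2.44221997e+01,  7.19859218e-02,
        5.57304849e-02, -1.20490745e-04]), 'tool_pos': array([ 122.11418243, -510.10599317,  190.02893083]), 'tcp_rot': array([-3.14001049e+00, -2.43267886e-04,  2.34760047e-01]), 'contact_force': array([-0.93045562, -0.49324529, -0.75775919]), 'moment': array([ 0.06493623, -0.01165644,  0.00383946]), 'grip_width': 91.81541226191379}
scene {'mtx': array([[439.87476561,   0.        , 254.66470345],
       [  0.        , 439.87476561, 192.35687288],
       [  0.        ,   0.        ,   1.        ]]), 'distortion': array([-0.12287134,  0.        ,  0.        ,  0.        ,  0.        ]), 'world_from_camera': array([[-7.95831124e-01,  3.01459135e-01, -5.25143040e-01,
        -1.12737933e+02],
       [-6.05484484e-01, -4.05395706e-01,  6.84867039e-01,
    
[... 1692 characters left out ...]
 stoppers 0.6 [ 626.9 -117.2   -1.9]
wrist {'mtx': array([[287.78114221,   0.        , 251.32759667],
       [  0.        , 287.78114221, 187.77366264],
       [  0.        ,   0.        ,   1.        ]]), 'distortion': array([-0.01616874,  0.        ,  0.        ,  0.        ,  0.        ]), 'world_from_camera': array([[ 2.32322906e-01,  9.33015032e-01,  2.74789041e-01,
         1.96700075e+02],
       [-9.72638243e-01,  2.22580582e-01,  6.65787638e-02,
        -4.92295954e+02],
       [ 9.56282614e-04, -2.82738102e-01,  9.59196670e-01,
         3.84479396e+02],
       [ 0.00000000e+00,  0.00000000e+00,  0.00000000e+00,
         1.00000000e+00]])}
wrist bowl 0.97 [ 254.1 -250.5   -1.4]
1.65
```

View pics/scene0.png

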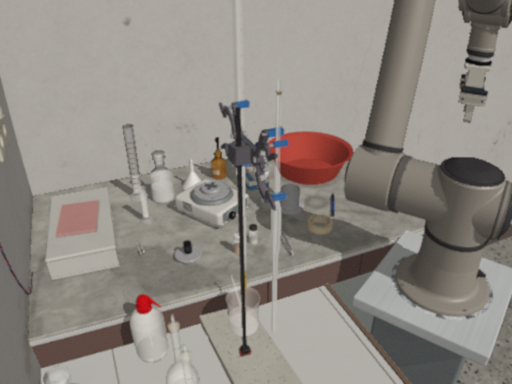

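View pics/side0.png

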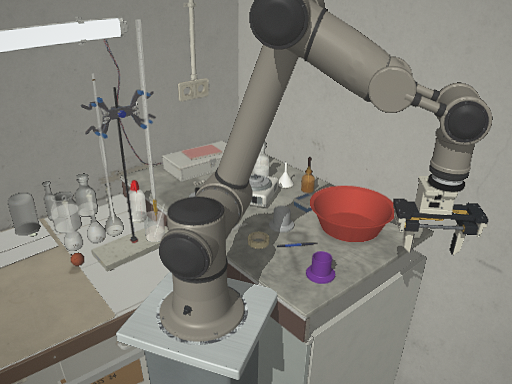

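View pics/wrist0.png

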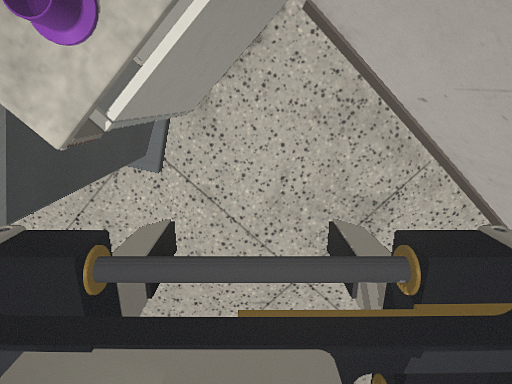

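```bash
cat > h.py <<'E'
import numpy as np,cv2
from plant import bot
def pix(c,P,m=None):
    m=m or bot.camera_model(c); W=np.array(m["world_from_camera"]); 
    p=(np.linalg.inv(W)@np.r_[P,1])[:3]*[1,-1,-1]
    return cv2.projectPoints(p[None],np.zeros(3),np.zeros(3),np.array(m["mtx"]),np.array(m["distortion"]))[0].ravel()
def ray(c,uv,z,m=None):
    m=m or bot.camera_model(c); W=np.array(m["world_from_camera"])
    q=cv2.undistortPoints(np.array([[uv]],float),np.array(m["mtx"]),np.array(m["distortion"])).ravel()
    d=W[:3,:3]@[q[0],-q[1],-1]; o=W[:3,3]
    return o+d*(z-o[2])/d[2]
def tool(dx,dy,yaw):
    c,s=np.cos(yaw),np.sin(yaw); return np.array([dx*c+dy*s,dx*s-dy*c])
E
python3 - <<'E'
import cv2
a=cv2.imread("pics/scene0.png")[120:280,110:370]; cv2.imwrite("pics/sc0z.png",cv2.resize(a,None,fx=3,fy=3,interpolation=2)[:, :800])
a=cv2.imread("pics/side0.png")[130:300,220:420]; cv2.imwrite("pics/si0z.png",cv2.resize(a,None,fx=3.5,fy=3.5,interpolation=2))
from h import *
for P in [(550,-230,0),(600,-250,120),(468,-66,0),(446,137,0),(250,-250,0)]: print(P,pix("scene",P),pix("side",P))
for uv in [(283,178),(352,155),(325,185)]: print(ray("scene",uv,0),ray("scene",uv,100))
for uv in [(311,195),(396,200),(353,240)]: print(ray("side",uv,0),ray("side",uv,100))
E
```

```text
(550, -230, 0) [295.54453964 177.21966186] [333.35300662 221.75011234]
(600, -250, 120) [287.26473087 137.73456759] [345.30550949 185.15951108]
(468, -66, 0) [288.83811892 206.67475053] [280.49473352 224.64308885]
(446, 137, 0) [252.40357462 243.1249682 ] [222.27654412 216.78835558]
(250, -250, 0) [384.10574306 203.41599122] [320.02142719 274.01267311]
[ 579.9121011  -201.06821882    0.        ] [478.59111483 -46.65699031 100.        ]
[ 477.37323718 -495.19464375    0.        ] [ 391.05165654 -297.75854267  100.        ]
[ 446.91401814 -242.14402757    0.        ] [365.04801819 -81.7242215  100.        ]
[ 715.76177948 -111.81852887    0.        ] [ 525.60346127 -150.0449946   100.        ]
[ 792.77106607 -424.99425315    0.        ] [ 592.68330796 -422.84040021  100.        ]
[ 459.6098354  -311.57940348    0.        ] [ 302.47929147 -324.04905873  100.        ]
```

View pics/sc0z.png

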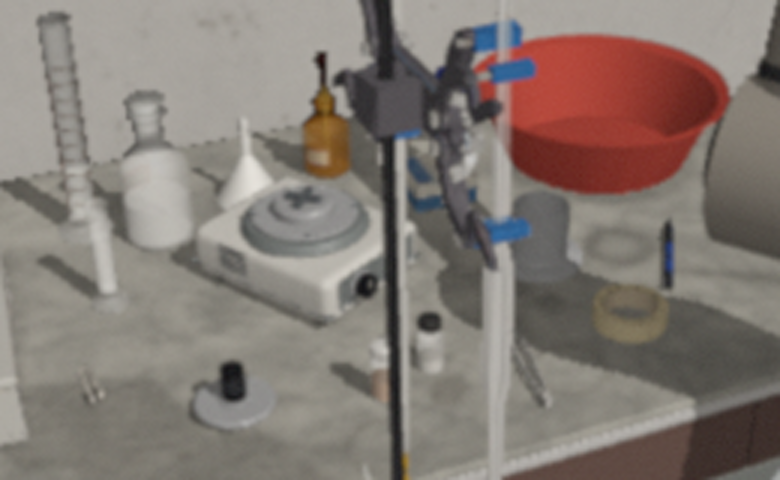

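View pics/si0z.png

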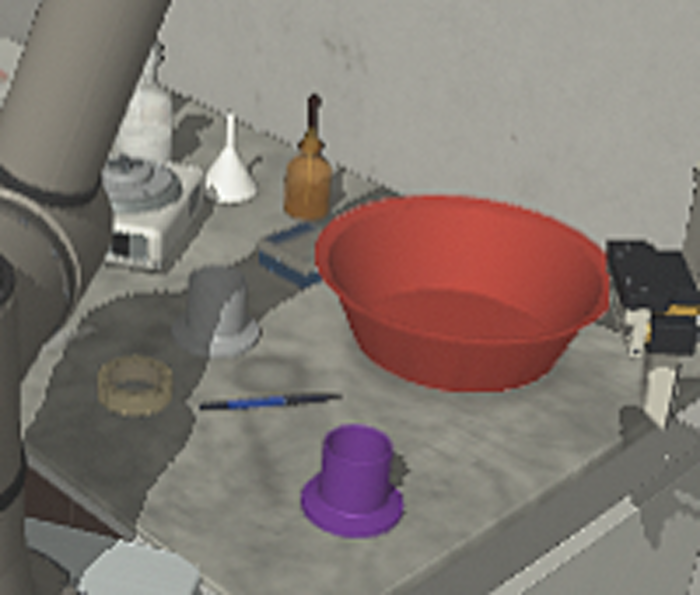

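```bash
cat >> h.py <<'E'
def plan(x1,y1,z1,yaw1,step=45,cur=None):
    o=bot.get_obs(); 
    p=np.array(o["tool_pos"]); yaw=o["tcp_rot"][2]
    if cur is not None: p=np.array(cur[:3],float);yaw=cur[3]
    d=np.array([x1,y1,z1])-p; dy=yaw1-yaw
    n=max(int(np.ceil(np.linalg.norm(d)/step)),int(np.ceil(abs(np.degrees(dy))/10)),1)
    print("rows",n)
    for i in range(n):
        s=d/n; c,sn=np.cos(yaw),np.sin(yaw)
        t=np.array([c*s[0]+sn*s[1], sn*s[0]-c*s[1], -s[2]])/50
        print([1]+[round(v,3) for v in t]+[round(-np.degrees(dy/n)/90,3)],end=",")
        yaw+=dy/n
    print()
E
python3 -c "
from h import *
plan(468,-70,200,1.57)"
```

```text
rows 13
[1, np.float64(0.675), np.float64(-0.535), np.float64(-0.014), np.float64(-0.065)],[1, np.float64(0.727), np.float64(-0.463), np.float64(-0.014), np.float64(-0.065)],[1, np.float64(0.77), np.float64(-0.387), np.float64(-0.014), np.float64(-0.065)],[1, np.float64(0.806), np.float64(-0.306), np.float64(-0.014), np.float64(-0.065)],[1, np.float64(0.833), np.float64(-0.221), np.float64(-0.014), np.float64(-0.065)],[1, np.float64(0.851), np.float64(-0.135), np.float64(-0.014), np.float64(-0.065)],[1, np.float64(0.86), np.float64(-0.047), np.float64(-0.014), np.float64(-0.065)],[1, np.float64(0.861), np.float64(0.042), np.float64(-0.014), np.float64(-0.065)],[1, np.float64(0.852), np.float64(0.13), np.float64(-0.014), np.float64(-0.065)],[1, np.float64(0.834), np.float64(0.216), np.float64(-0.014), np.float64(-0.065)],[1, np.float64(0.808), np.float64(0.301), np.float64(-0.014), np.float64(-0.065)],[1, np.float64(0.772), np.float64(0.382), np.float64(-0.014), np.float64(-0.065)],[1, np.float64(0.729), np.float64(0.459), np.float64(-0.014), np.float64(-0.065)],
```

Emit:
{"name": "servo_tool", "arguments": {"series": [[1,0.675,-0.535,-0.014,-0.065],[1,0.727,-0.463,-0.014,-0.065],[1,0.77,-0.387,-0.014,-0.065],[1,0.806,-0.306,-0.014,-0.065],[1,0.833,-0.221,-0.014,-0.065],[1,0.851,-0.135,-0.014,-0.065],[1,0.86,-0.047,-0.014,-0.065],[1,0.861,0.042,-0.014,-0.065],[1,0.852,0.13,-0.014,-0.065],[1,0.834,0.216,-0.014,-0.065],[1,0.808,0.301,-0.014,-0.065],[1,0.772,0.382,-0.014,-0.065],[1,0.729,0.459,-0.014,-0.065]]}}

```text
time: 3.28
tool_pos: [470.4, -70.0, 200.0]
tcp_rot: [3.141, 0.0, 1.566]
contact_force: [0.0, 0.6, -0.3]
grip_width: 91.7
```

```bash
sed -i 's/round(v,3)/float(round(v,3))/;s/\[round(-np.degrees(dy\/n)\/90,3)\]/[float(round(-np.degrees(dy\/n)\/90,3))]/' h.py; python3 - <<'E'
from h import *
im=bot.capture("wrist"); cv2.imwrite("pics/w1.png",im[:,:,::-1])
o=bot.get_obs();print(o["time"],o["tool_pos"],o["tcp_rot"],o["contact_force"])
W=np.array(bot.camera_model("wrist")["world_from_camera"])
for l in ["bowl","bowl_socket","mill_drive"]:
  for d in bot.pinpoint("wrist",l)[:3]: print(l,round(d["p"],2),(W@np.r_[d["point"],1])[:3].round(1))
E
```

```text
3.325 [472.89232108 -66.70426769 200.01929482] [ 3.13897045e+00 -2.06262344e-03  1.57138100e+00] [0.66118245 2.6414629  0.08704058]
bowl 0.61 [ 4.702e+02 -6.850e+01  1.000e-01]
bowl_socket 0.88 [469.5 -68.3  13.1]
mill_drive 0.87 [636.9  88.5  88.6]
mill_drive 0.65 [628.4  90.2  72.9]
```

View pics/w1.png

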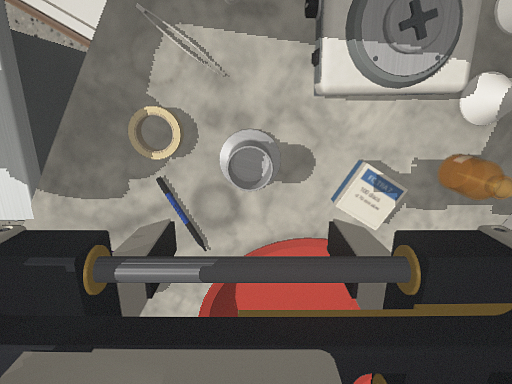

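```bash
python3 - <<'E'
from h import *
im=bot.capture("wrist"); cv2.imwrite("pics/w2.png",im[:,:,::-1])
o=bot.get_obs();print(o["time"],o["tool_pos"],o["tcp_rot"][2])
m=bot.camera_model("wrist")
d=bot.outline_of("wrist","bowl"); 
v=im[:,:,::-1].copy()
for q in d[:2]:
    M=q["mask"].astype(np.uint8); cs,_=cv2.findContours(M,0,1); c=max(cs,key=cv2.contourArea); e=cv2.fitEllipse(c); print(q["p"],e); cv2.drawContours(v,[c],-1,(0,0,255),1)
    break
# overlay of model at candidates
def circ(P,r,col):
    t=np.linspace(0,2*np.pi,60)
    pts=np.array([pix("wrist",[P[0]+r*np.cos(a),P[1]+r*np.sin(a),P[2]],m) for a in t]); cv2.polylines(v2,[np.int32(pts*5*8)-np.int32([200*40,110*40])],True,col,1,cv2.LINE_AA,3)
v2=cv2.resize(im[110:220,200:330,::-1],None,fx=5,fy=5,interpolation=2)
P=(470,-68)
circ((*P,2),42,(0,255,0));circ((*P,62),28,(0,0,255));circ((*P,62),25,(255,0,0))
cv2.imwrite("pics/w2z.png",v2)
v3=cv2.resize(im[0:110,300:480,::-1],None,fx=4,fy=4,interpolation=2)
cv2.imwrite("pics/w2m.png",v3)
print(ray("wrist",(420,19),87,m))
E
```

```text
3.525 [469.12811176 -71.53798627 199.63154721] 1.5616568142136846
0.93 ((250.4678955078125, 158.44786071777344), (60.29813003540039, 61.215389251708984), 7.66720724105835)
[631.92860298  81.32792645  87.        ]
```

View pics/w2z.png

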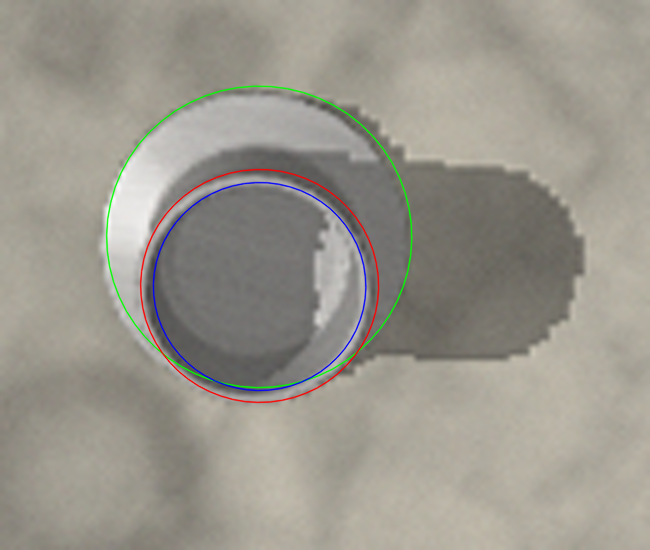

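View pics/w2m.png

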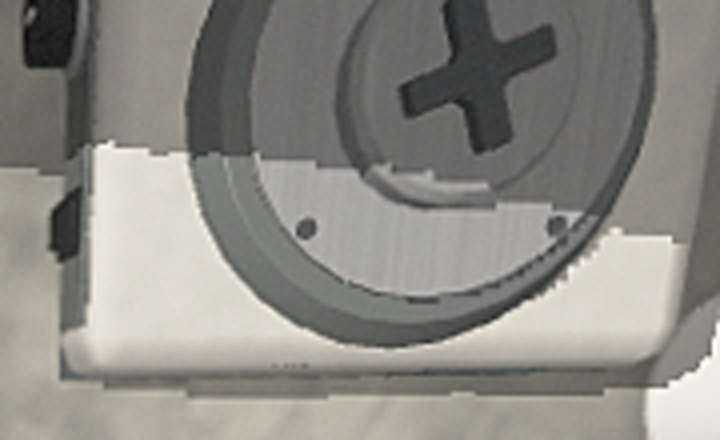

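```bash
cat >> h.py <<'E'
def avg(n=5):
    A=[]
    for i in range(n):
        bot.capture("wrist"); o=bot.get_obs(); A.append(np.r_[o["tool_pos"],o["tcp_rot"][2],o["contact_force"],o["moment"][2],o["grip_width"]])
    A=np.array(A); print("t",o["time"],"mean",A.mean(0).round(2).tolist(),"std",A.std(0).round(2).tolist()); return A.mean(0)
E
python3 - <<'E'
from h import *
avg(5)
W=np.array(bot.camera_model("wrist")["world_from_camera"]);print(W[:3,3])
W=np.array(bot.camera_model("wrist")["world_from_camera"]);print(W[:3,3])
print(bot.get_obs()["tool_pos"],bot.get_obs()["joint_positions"])
E
```

```text
t 3.825 mean [469.13, -72.11, 199.88, 1.56, -0.22, 0.17, -0.42, -0.01, 91.93] std [0.11, 0.08, 0.05, 0.0, 0.4, 0.7, 0.52, 0.02, 0.18]
[470.10685584   5.12062887 393.64977056]
[470.10685584   5.12062887 393.64977056]
[469.29896972 -71.96720687 199.92911922] [-3.13668479e-01  2.42036063e-01  1.63948421e+00 -1.58707548e-04
  1.25985800e+00 -3.03409580e-01]
```

Emit:
{"name": "servo_tool", "arguments": {"series": [[1,0.08,0,0.8,0],[1,0,0,0.8,0],[1,0,0,0.8,0],[1,0,0,0.7,0],[1,0,0,0.44,0],[1,0,0,0,0]]}}

```text
time: 4.58
tool_pos: [468.4, -67.3, 21.6]
tcp_rot: [-3.138, -0.001, 1.561]
contact_force: [-0.4, 0.3, -0.1]
grip_width: 91.8
```

```bash
python3 - <<'E'
from h import *
avg(2)
im=bot.capture("wrist"); cv2.imwrite("pics/w3.png",im[:,:,::-1])
E
```

```text
t 4.675 mean [469.73, -67.6, 23.11, 1.56, 0.46, -0.01, 0.3, -0.01, 91.59] std [0.32, 0.06, 0.34, 0.0, 0.55, 0.11, 0.14, 0.01, 0.11]
```

View pics/w3.png

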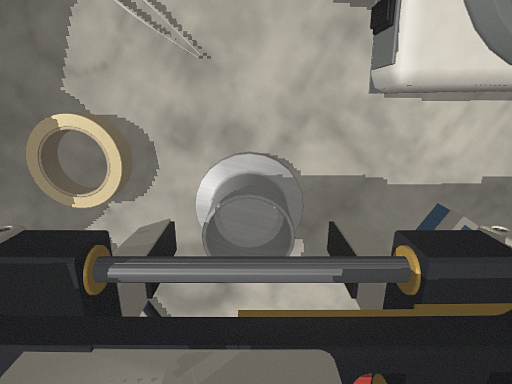

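Emit:
{"name": "servo_tool", "arguments": {"series": [[0,0,0,0,0],[0,0,0,0,0],[0,0,0,0,0],[0,0,0,0,0],[0,0,0,0,0],[0,0,0,0,0]]}}

```text
time: 5.48
tool_pos: [469.4, -67.2, 22.9]
tcp_rot: [-3.141, 0.0, 1.562]
contact_force: [-2.5, 0.9, 3.2]
grip_width: 54.1
```

```bash
python3 - <<'E'
from h import *
avg(2)
E
```

```text
t 5.575 mean [469.35, -67.21, 22.86, 1.56, -2.59, -0.14, 4.12, 0.03, 54.52] std [0.01, 0.01, 0.0, 0.0, 0.22, 0.05, 0.43, 0.01, 0.01]
```

Emit:
{"name": "servo_tool", "arguments": {"series": [[0,0,0,-0.5,0],[0,0,0,-0.8,0],[0,0,0,-0.8,0],[0,0.3,0.8,-0.4,0],[0,0.3,0.8,0,0],[0,0.3,0.8,0,0],[0,0.25,0.86,0,0],[0,0,0,0,0],[0,0,0,0,0],[0,0,0,0,0]]}}

```text
time: 6.82
tool_pos: [632.3, -11.5, 147.7]
tcp_rot: [-3.141, 0.0, 1.562]
contact_force: [0.2, 0.0, -2.1]
grip_width: 54.2
```

```bash
python3 - <<'E'
from h import *
avg(3)
im=bot.capture("wrist"); cv2.imwrite("pics/w4.png",cv2.resize(im[:,:,::-1],None,fx=1.5,fy=1.5,interpolation=2))
W=np.array(bot.camera_model("wrist")["world_from_camera"])
for l in ["mill","mill_seat","mill_drive","bowl","bowl_socket"]:
  for d in bot.pinpoint("wrist",l)[:3]: print(l,round(d["p"],2),(W@np.r_[d["point"],1])[:3].round(1))
E
```

```text
t 6.975 mean [632.59, -11.54, 148.16, 1.56, -0.03, 0.28, -2.23, 0.02, 54.35] std [0.12, 0.0, 0.1, 0.0, 0.68, 0.17, 0.75, 0.02, 0.07]
mill 0.87 [632.9  83.3   1.9]
mill_seat 0.7 [ 7.589e+02 -8.570e+01  4.000e-01]
mill_seat 0.67 [626.9  85.2  69. ]
mill_drive 0.6 [633.   82.7  84.9]
mill_drive 0.2 [756.9 -87.7  -1.7]
bowl 0.82 [632.9 -15.7 126.8]
bowl 0.45 [627.4  86.3  71.1]
bowl_socket 0.87 [633. -17. 138.]
```

View pics/w4.png

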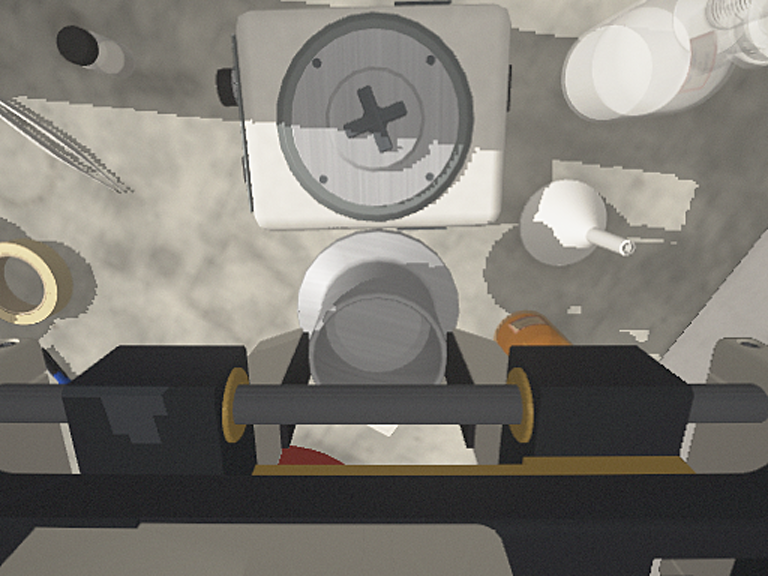

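```bash
cat > ov.py <<'E'
from h import *
import pickle
def overlay(im,m,circs,box,f,name):
    x0,y0,x1,y1=box
    v=cv2.resize(im[y0:y1,x0:x1,::-1],None,fx=f,fy=f,interpolation=2)
    for (P,r,col) in circs:
        t=np.linspace(0,2*np.pi,80)
        pts=np.array([pix("wrist",[P[0]+r*np.cos(a),P[1]+r*np.sin(a),P[2]],m) for a in t])
        cv2.polylines(v,[np.int32(((pts+.5-[x0,y0])*f-.5)*8)],True,col,1,cv2.LINE_AA,3)
    cv2.imwrite(name,v)
E
python3 - <<'E'
from ov import *
im=bot.capture("wrist"); m=bot.camera_model("wrist"); pickle.dump((im,m),open("w4.pkl","wb"))
c=(633,84)
overlay(im,m,[((*c,70),50,(0,0,255)),((*c,81),26.3,(0,255,0))],(140,0,360,160),3.5,"pics/ov4.png")
b=(633,-12);z=125.3
overlay(im,m,[((*b,z+1),42,(0,0,255)),((*b,z+62),28,(0,255,0)),((*b,z+62),25,(255,0,0))],(180,140,330,270),5,"pics/ov4b.png")
E
```

```text
(no output)
```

View pics/ov4.png

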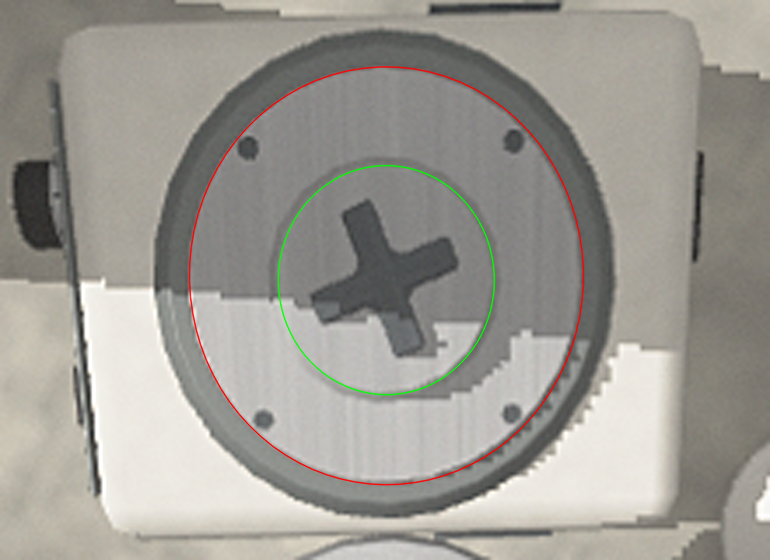

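View pics/ov4b.png

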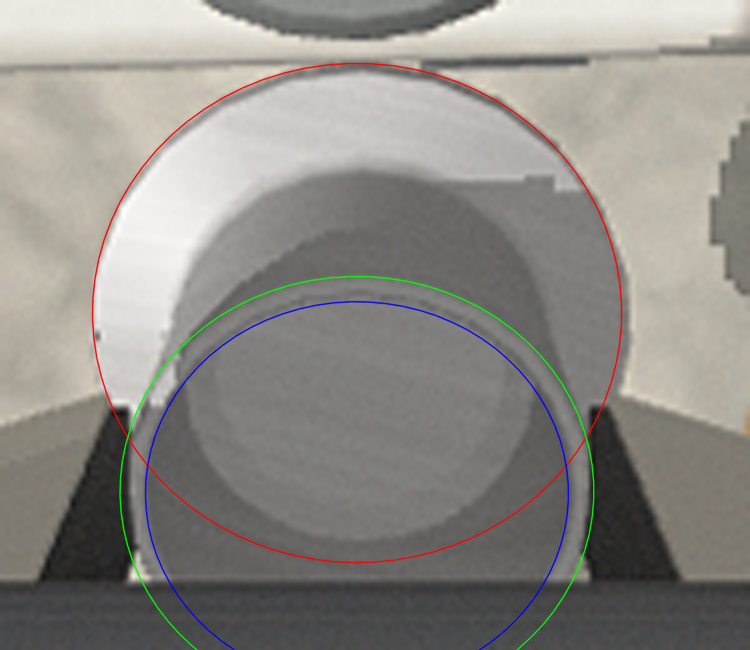

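Emit:
{"name": "servo_tool", "arguments": {"series": [[0,0.7,-0.01,0,0],[0,0.7,-0.01,0,0],[0,0.54,-0.007,0,0],[0,0,0,0.4,0],[0,0,0,0.4,0],[0,0,0,0,0],[0,0,0,0,0]]}}

```text
time: 8.2
tool_pos: [633.2, 85.7, 108.6]
tcp_rot: [3.14, 0.0, 1.562]
contact_force: [-0.4, 0.5, -1.5]
grip_width: 54.3
```

```bash
python3 - <<'E'
from h import *
avg(3)
im=bot.capture("wrist"); cv2.imwrite("pics/w5.png",cv2.resize(im[:,:,::-1],None,fx=1.5,fy=1.5,interpolation=2))
im=bot.capture("scene"); cv2.imwrite("pics/s5.png",cv2.resize(im[140:270,130:330,::-1],None,fx=4,fy=4,interpolation=2))
E
```

```text
t 8.35 mean [633.32, 85.71, 108.94, 1.56, 0.37, -0.1, -2.86, 0.02, 54.31] std [0.05, 0.01, 0.03, 0.0, 0.18, 0.82, 0.31, 0.01, 0.18]
```

View pics/w5.png

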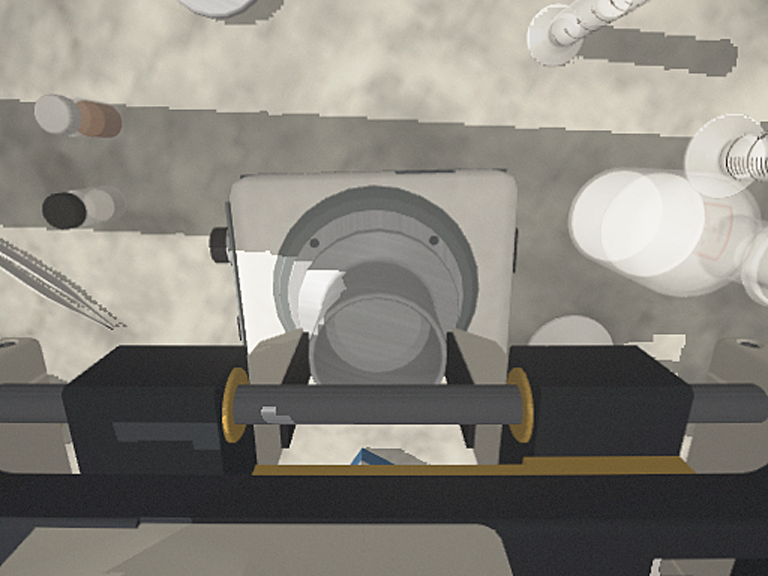

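View pics/s5.png

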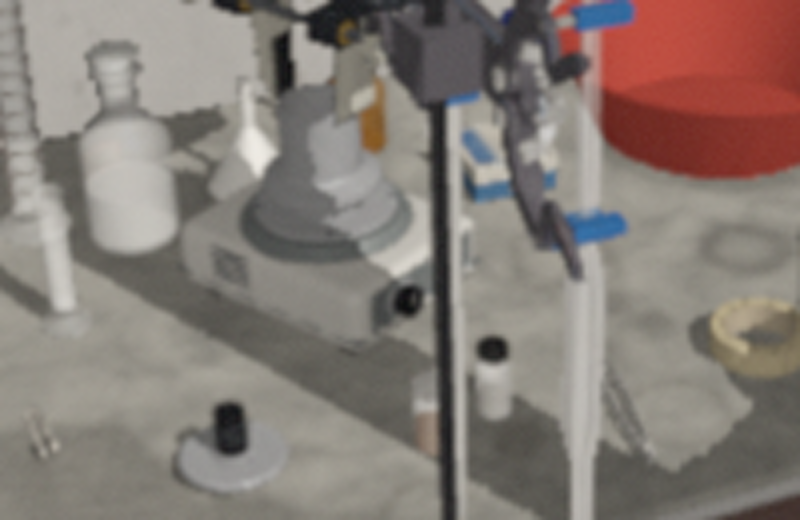

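```bash
python3 - <<'E'
from ov import *
im=bot.capture("wrist"); m=bot.camera_model("wrist")
c=(633,84);b=(633.5,84.5);z=86
overlay(im,m,[((*c,70),50,(0,0,255)),((*b,z+.5),42,(0,255,0)),((*b,z+62),28,(255,0,0))],(170,110,330,230),5,"pics/ov5.png")
E
```

```text
(no output)
```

View pics/ov5.png

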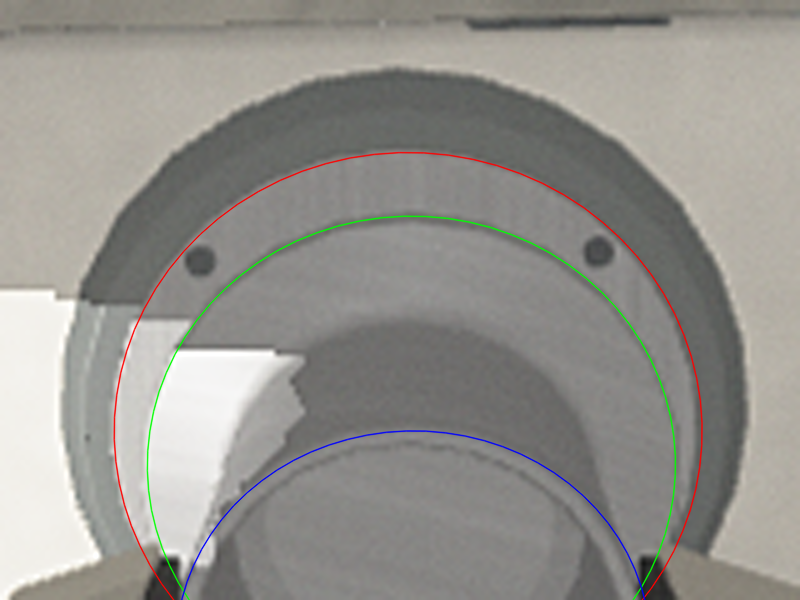

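Emit:
{"name": "servo_tool", "arguments": {"series": [[0,-0.01,-0.024,0,0],[0,0,0,0.06,0],[0,0,0,0.06,0],[0,0,0,0.04,0],[0,0,0,0.0,0],[0,0,0,0,0]]}}

```text
time: 9.25
tool_pos: [631.5, 85.3, 99.8]
tcp_rot: [3.141, 0.0, 1.562]
contact_force: [-0.4, 1.0, -3.0]
grip_width: 54.6
```

```bash
python3 - <<'E'
from h import *
avg(3)
E
```

```text
t 9.4 mean [631.49, 85.33, 99.89, 1.56, -0.16, 0.3, -2.69, 0.04, 54.34] std [0.02, 0.02, 0.01, 0.0, 0.46, 0.51, 0.26, 0.02, 0.02]
```

Emit:
{"name": "servo_tool", "arguments": {"series": [[0,0,0,0.03,0],[0,0,0,0.03,0],[0,0,0,0,0],[0,0,0,0,0]]}}

```text
time: 9.9
tool_pos: [631.7, 85.4, 98.3]
tcp_rot: [3.14, 0.0, 1.562]
contact_force: [-2.7, -0.3, 6.6]
grip_width: 54.3
```

```bash
python3 - <<'E'
from h import *
avg(2)
E
```

```text
t 10.0 mean [631.68, 85.35, 98.29, 1.56, -2.85, -0.0, 6.33, -0.04, 54.33] std [0.0, 0.0, 0.01, 0.0, 0.13, 0.12, 0.2, 0.0, 0.04]
```

Emit:
{"name": "servo_tool", "arguments": {"series": [[0,0,0,0,0.06],[0,0,0,0,0.06],[0,0,0,0,0.06],[0,0,0,0,0.06]]}}

```text
time: 10.5
tool_pos: [632.4, 85.2, 98.4]
tcp_rot: [3.139, -0.001, 1.182]
contact_force: [-0.8, 0.3, 4.7]
grip_width: 54.5
```

```bash
python3 - <<'E'
from h import *
avg(1)
E
```

```text
t 10.55 mean [632.43, 85.2, 98.35, 1.18, -0.26, 0.16, 5.35, -0.03, 54.56] std [0.0, 0.0, 0.0, 0.0, 0.0, 0.0, 0.0, 0.0, 0.0]
```

Emit:
{"name": "servo_tool", "arguments": {"series": [[0,0,0,0,0.06],[0,0,0,0,0.06],[0,0,0,0,0.06],[0,0,0,0,0.06]]}}

```text
time: 11.05
tool_pos: [632.5, 85.3, 98.2]
tcp_rot: [3.139, -0.002, 0.807]
contact_force: [0.4, 0.3, 4.5]
grip_width: 54.3
```

```bash
python3 - <<'E'
from h import *
avg(1)
E
```

```text
t 11.1 mean [632.47, 85.31, 98.11, 0.8, 0.33, 0.11, 4.84, -0.02, 54.38] std [0.0, 0.0, 0.0, 0.0, 0.0, 0.0, 0.0, 0.0, 0.0]
```

Emit:
{"name": "servo_tool", "arguments": {"series": [[0,0,0,0,0.06],[0,0,0,0,0.06],[0,0,0,0,0.06],[0,0,0,0,0.06]]}}

```text
time: 11.6
tool_pos: [632.1, 84.4, 96.6]
tcp_rot: [3.14, -0.001, 0.431]
contact_force: [2.6, -2.1, -2.0]
grip_width: 54.2
```

```bash
python3 - <<'E'
from h import *
avg(1)
E
```

```text
t 11.65 mean [632.06, 84.47, 96.58, 0.43, 2.0, -2.42, -2.13, 0.14, 54.56] std [0.0, 0.0, 0.0, 0.0, 0.0, 0.0, 0.0, 0.0, 0.0]
```

Emit:
{"name": "servo_tool", "arguments": {"series": [[0,0,0,0.02,-0.03],[0,0,0,0.03,0],[0,0,0,0.02,0],[0,0,0,0,0]]}}

```text
time: 12.15
tool_pos: [631.8, 85.0, 93.4]
tcp_rot: [3.141, -0.001, 0.478]
contact_force: [1.8, -3.1, -1.1]
grip_width: 54.7
```

```bash
python3 - <<'E'
from h import *
avg(2)
E
```

```text
t 12.25 mean [631.83, 84.99, 93.42, 0.48, 3.72, -2.41, -0.82, 0.05, 54.37] std [0.01, 0.01, 0.01, 0.0, 0.14, 0.63, 0.07, 0.01, 0.13]
```

Dropping in freely. Last bit, with light pressure to check it is home.

Emit:
{"name": "servo_tool", "arguments": {"series": [[0,0,0,0.02,0],[0,0,0,0.02,0],[0,0,0,0,0],[0,0,0,0,0]]}}

```text
time: 12.75
tool_pos: [632.5, 85.1, 92.9]
tcp_rot: [3.14, -0.003, 0.478]
contact_force: [3.2, -3.3, 6.6]
grip_width: 54.3
```

```bash
python3 - <<'E'
from h import *
avg(2)
im=bot.capture("wrist"); cv2.imwrite("pics/w6.png",cv2.resize(im[:,:,::-1],None,fx=1.5,fy=1.5,interpolation=2))
E
```

```text
t 12.85 mean [632.49, 85.07, 92.95, 0.48, 2.77, -3.69, 6.88, 0.06, 54.45] std [0.01, 0.0, 0.01, 0.0, 0.27, 0.17, 0.19, 0.0, 0.05]
```

View pics/w6.png

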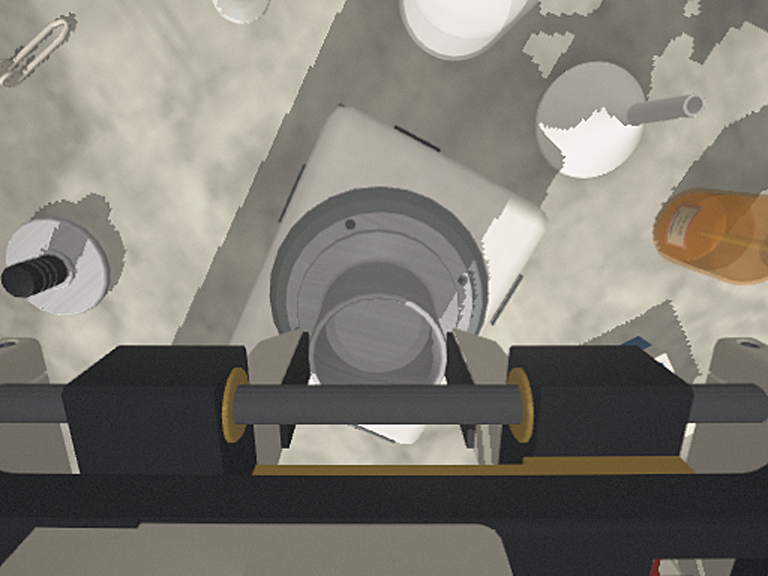

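Emit:
{"name": "servo_tool", "arguments": {"series": [[1,0,0,0,0],[1,0,0,0,0],[1,0,0,0,0],[1,0,0,0,0],[1,0,0,0,0],[1,0,0,-0.5,0],[1,0,0,-0.8,0],[0.5,0,-0.6,-0.7,0],[0.5,0.05,-0.9,0,0],[0.5,0.05,-0.9,0,0],[0.5,0.05,-0.9,0,0],[0.5,0,-0.9,0,0],[0.5,0,0,0,0],[0.5,0,0,0,0]]}}

```text
time: 14.65
tool_pos: [541.6, 274.9, 191.3]
tcp_rot: [3.141, 0.0, 0.479]
contact_force: [0.4, -0.3, 0.7]
grip_width: 46.0
```

```bash
python3 - <<'E'
from ov import *
avg(3)
im=bot.capture("wrist"); m=bot.camera_model("wrist"); cv2.imwrite("pics/w7.png",cv2.resize(im[:,:,::-1],None,fx=1.5,fy=1.5,interpolation=2))
W=np.array(m["world_from_camera"])
for l in ["lid","mill_seat"]:
  for d in bot.pinpoint("wrist",l)[:3]: print(l,round(d["p"],2),(W@np.r_[d["point"],1])[:3].round(1))
pickle.dump((im,m),open("w7.pkl","wb"))
im=bot.capture("scene"); cv2.imwrite("pics/s7.png",cv2.resize(im[140:270,130:330,::-1],None,fx=4,fy=4,interpolation=2))
E
```

```text
t 14.8 mean [541.99, 274.19, 191.21, 0.48, -0.38, 0.06, 0.48, 0.0, 45.88] std [0.07, 0.13, 0.01, 0.0, 0.63, 0.17, 0.21, 0.03, 0.2]
lid 0.88 [541.7 276.2  -4.1]
mill_seat 0.28 [632.4  81.4  68.6]
```

View pics/w7.png

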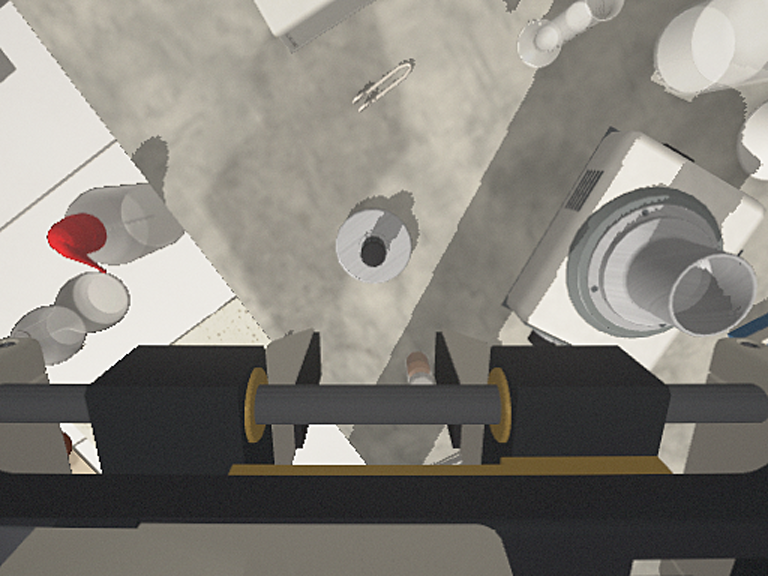

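View pics/s7.png

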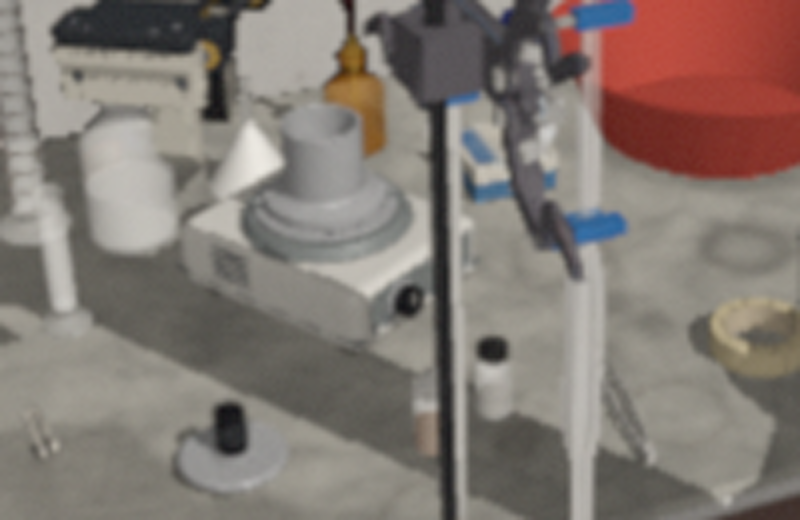

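```bash
python3 - <<'E'
from ov import *
im,m=pickle.load(open("w7.pkl","rb"))
for uv in [(75,238),(150,225),(105,295),(50,335),(418,378),(418,355),(372,250)]:
    print(uv,[ray("wrist",np.array(uv)/1.5,z,m)[:2].round(0).tolist() for z in (0,45,100,150)])
for c in [(541.8,275)]:
  overlay(im,m,[((*c,8),34,(0,0,255)),((*c,13),34,(0,0,255)),((*c,45),10.5,(0,255,0))],(210,120,290,210),7,"pics/ov7.png")
b=(632.2,84.8)
overlay(im,m,[((*b,71),42,(0,0,255)),((*b,78),42,(0,0,255)),((*b,132),28,(0,255,0))],(360,110,512,240),5,"pics/ov7b.png")
E
```

```text
(75, 238) [[420.0, 520.0], [443.0, 496.0], [470.0, 466.0], [494.0, 438.0]]
(150, 225) [[463.0, 463.0], [480.0, 445.0], [501.0, 423.0], [520.0, 403.0]]
(105, 295) [[380.0, 479.0], [407.0, 460.0], [440.0, 435.0], [470.0, 413.0]]
(50, 335) [[315.0, 515.0], [350.0, 491.0], [392.0, 462.0], [430.0, 435.0]]
(418, 378) [[439.0, 175.0], [459.0, 191.0], [484.0, 210.0], [506.0, 228.0]]
(418, 355) [[461.0, 187.0], [479.0, 202.0], [500.0, 219.0], [519.0, 235.0]]
(372, 250) [[534.0, 275.0], [543.0, 279.0], [554.0, 284.0], [564.0, 289.0]]
```

View pics/ov7.png

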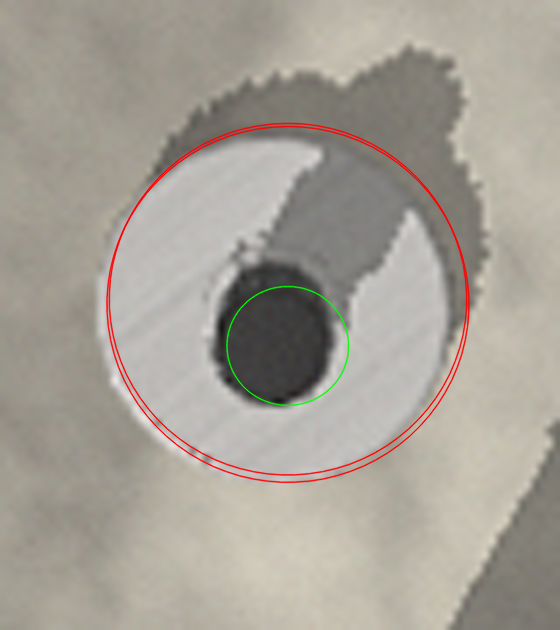

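View pics/ov7b.png

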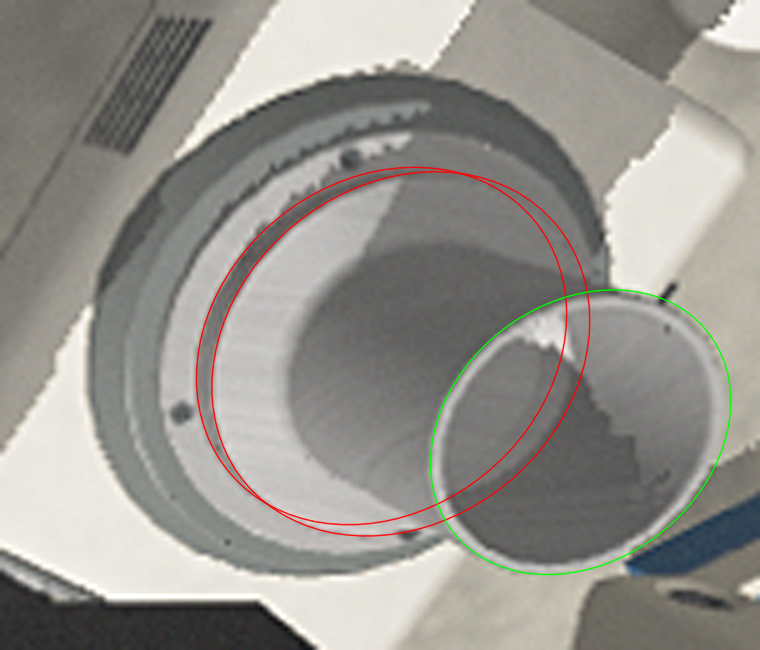

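Emit:
{"name": "servo_tool", "arguments": {"series": [[0.5,0.013,-0.068,0.7,0],[0.5,0,0,0.8,0],[0.5,0,0,0.8,0],[0.5,0,0,0.7,0],[0.5,0,0,0.3,0],[0.5,0,0,0.12,0],[0.5,0,0,0,0],[0.5,0,0,0,0]]}}

```text
time: 16.0
tool_pos: [541.3, 278.8, 21.7]
tcp_rot: [3.141, -0.002, 0.478]
contact_force: [0.2, -0.1, -0.5]
grip_width: 45.7
```

```bash
python3 - <<'E'
from h import *
avg(2)
im=bot.capture("wrist"); cv2.imwrite("pics/w8.png",cv2.resize(im[:,:,::-1],None,fx=1.5,fy=1.5,interpolation=2))
E
```

```text
t 16.1 mean [541.15, 278.79, 21.46, 0.48, 0.38, 0.07, -0.23, 0.01, 45.75] std [0.06, 0.02, 0.08, 0.0, 0.33, 0.2, 0.06, 0.0, 0.11]
```

View pics/w8.png

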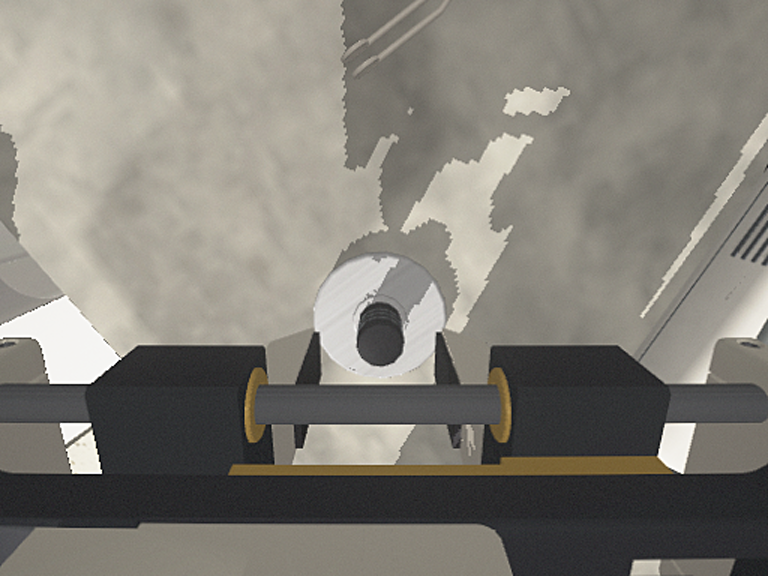

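```bash
python3 - <<'E'
from ov import *
im=bot.capture("wrist"); m=bot.camera_model("wrist")
c=(541.2,277.8)
overlay(im,m,[((*c,8),34,(0,0,255)),((*c,13),34,(0,0,255)),((*c,45),10.5,(0,255,0))],(190,150,310,260),6,"pics/ov8.png")
E
```

```text
(no output)
```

View pics/ov8.png

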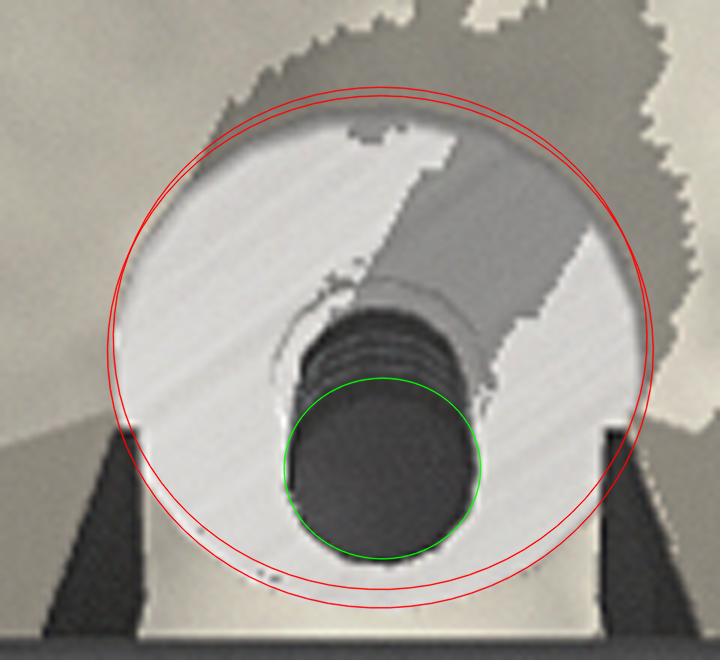

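Emit:
{"name": "servo_tool", "arguments": {"series": [[0.5,-0.025,0,0.08,0],[0.5,0,0,0,0],[0,0,0,0,0],[0,0,0,0,0],[0,0,0,0,0],[0,0,0,0,0],[0,0,0,0,0]]}}

```text
time: 17.08
tool_pos: [539.3, 277.9, 16.3]
tcp_rot: [3.142, -0.0, 0.478]
contact_force: [-0.1, 1.1, -0.3]
grip_width: 1.9
```

```bash
python3 - <<'E'
from h import *
avg(3)
E
```

```text
t 17.225 mean [539.33, 277.93, 16.28, 0.48, 0.25, 0.05, 0.11, 0.0, 0.47] std [0.02, 0.01, 0.01, 0.0, 0.31, 0.5, 0.34, 0.05, 0.37]
```

```bash
python3 - <<'E'
from ov import *
im=bot.capture("wrist"); cv2.imwrite("pics/w9.png",cv2.resize(im[:,:,::-1],None,fx=1.5,fy=1.5,interpolation=2))
im=bot.capture("scene"); cv2.imwrite("pics/s9.png",cv2.resize(im[140:270,130:330,::-1],None,fx=4,fy=4,interpolation=2))
im=bot.capture("side"); cv2.imwrite("pics/d9.png",cv2.resize(im[:,:,::-1],None,fx=1.5,fy=1.5,interpolation=2))
E
```

```text
(no output)
```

View pics/w9.png

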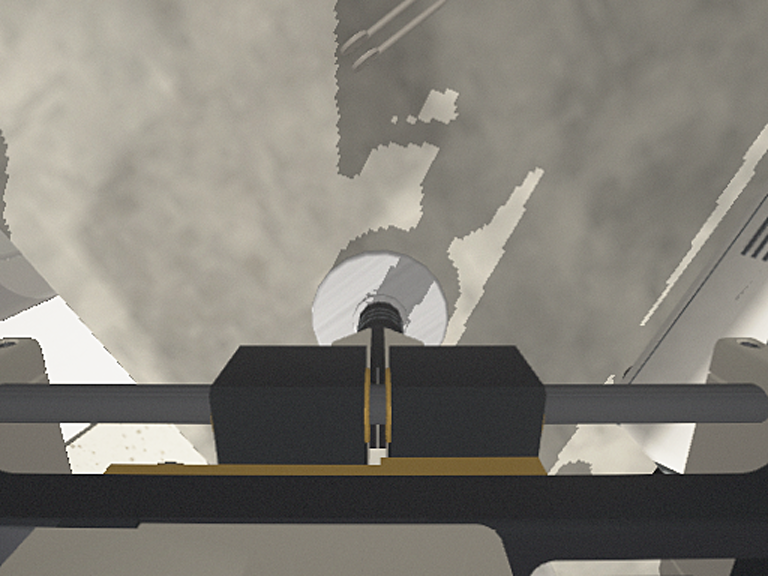

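View pics/s9.png

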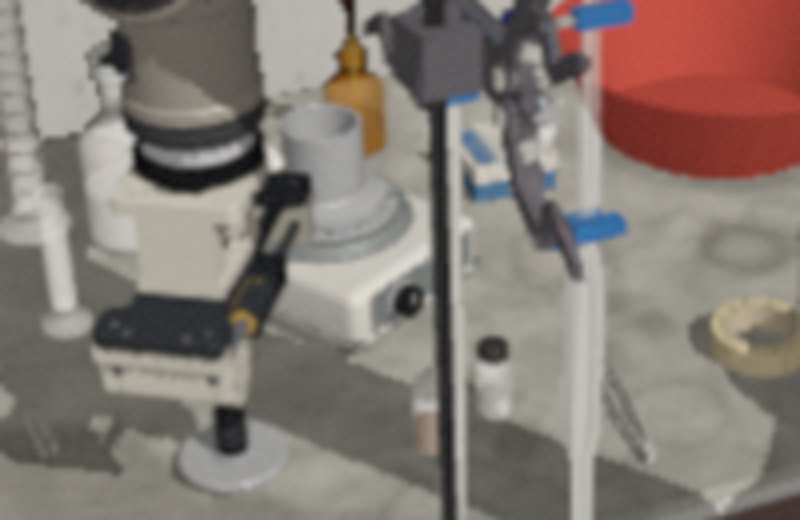

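```bash
python3 - <<'E'
import cv2
from h import *
a=cv2.imread("pics/d9.png"); 
for P in [(540,277,20),(632,85,100)]: print(pix("side",P)*1.5, pix("scene",P), pix("wrist",P))
u=pix("side",(540,277,40))*1.5; x,y=int(u[0]),int(u[1])
cv2.imwrite("pics/d9z.png",cv2.resize(a[max(0,y-100):y+80,max(0,x-110):x+130],None,fx=3,fy=3,interpolation=2))
b=cv2.imread("pics/s9.png"); cv2.imwrite("pics/s9z.png",cv2.resize(b[330:520,60:330],None,fx=2.9,fy=2.9,interpolation=2))
E
```

```text
[296.44253655 289.82106302] [187.18583786 250.16837666] [253.27871407 215.69809473]
[382.64386884 257.56169173] [210.11796442 180.47763012] [705.92132067 291.12534581]
```

View pics/d9z.png

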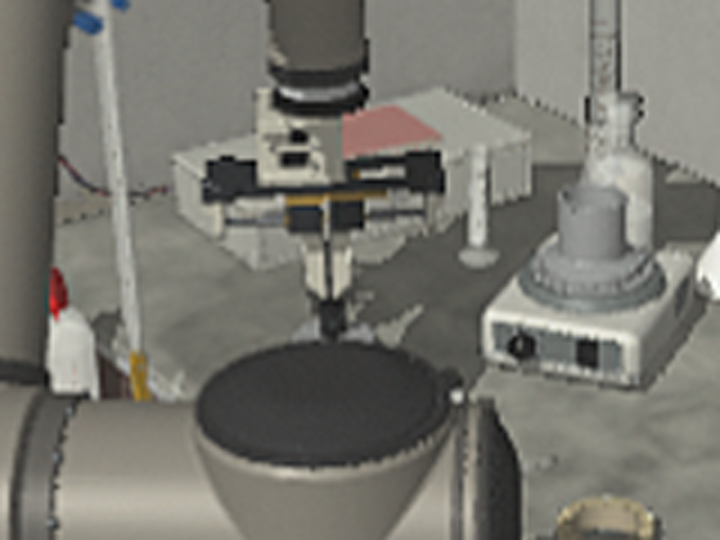

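View pics/s9z.png

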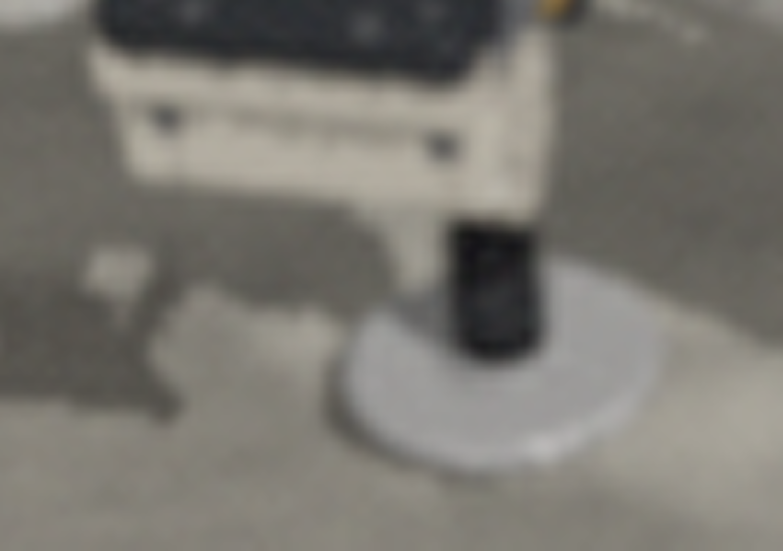

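```bash
python3 - <<'E'
from ov import *
avg(1)
im=bot.capture("wrist"); m=bot.camera_model("wrist")
c=(540.7,277)
overlay(im,m,[((*c,8),34,(0,0,255)),((*c,13),34,(0,0,255)),((*c,13),10.5,(255,0,0)),((*c,45),10.5,(0,255,0))],(190,150,310,260),6,"pics/ov9.png")
E
```

```text
t 17.425 mean [539.32, 277.94, 16.26, 0.48, 0.0, -0.16, 0.25, -0.03, 0.3] std [0.0, 0.0, 0.0, 0.0, 0.0, 0.0, 0.0, 0.0, 0.0]
```

View pics/ov9.png

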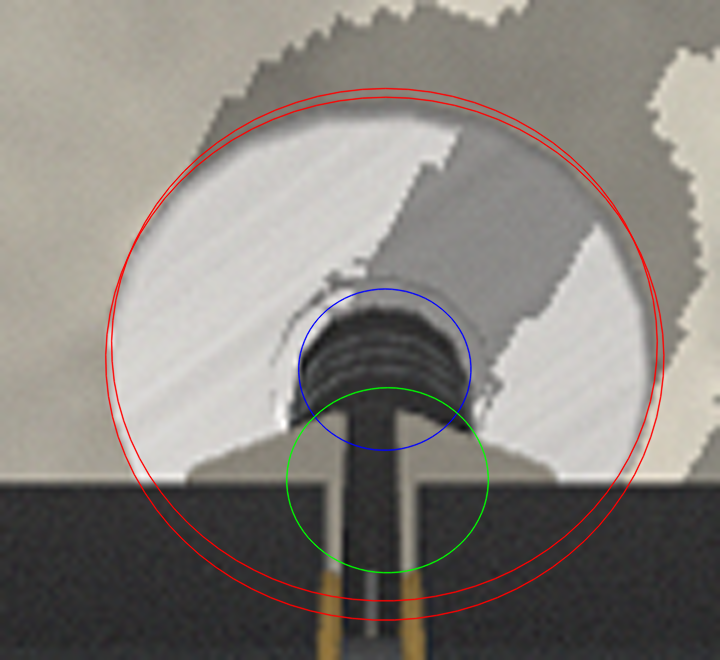

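```bash
python3 - <<'E'
from ov import *
# s7: TCP (542,274.2,191.2), yaw .48, width 46
j=np.array([np.sin(.48),-np.cos(.48),0])
for s in(-23,23):
  for h in (0,19,40): print("s7",s,h,(pix("scene",np.array([542,274.2,191.2+h])+s*j)-[130,140])*4)
j=np.array([1,0,0])
for s in(-27,27):
  for h in (0,19,40): print("s5",s,h,(pix("scene",np.array([633.3,85.7,108.9+h])+s*j)-[130,140])*4)
E
```

```text
s7 -23 0 [190.85057793 216.28670042]
s7 -23 19 [187.58453558 186.4458781 ]
s7 -23 40 [183.92611969 152.77478331]
s7 23 0 [216.15544199 176.16598074]
s7 23 19 [213.28040287 147.09958684]
s7 23 40 [210.06279548 114.33768357]
s5 -27 0 [347.04308427 161.67470253]
s5 -27 19 [345.65435974 136.97273493]
s5 -27 40 [344.10250291 109.21457953]
s5 27 0 [288.98296593 139.44827934]
s5 27 19 [287.18752945 115.17860104]
s5 27 40 [285.18266362  87.92141038]
```

```bash
python3 - <<'E'
import cv2,numpy as np
a=cv2.imread("pics/s7.png")[0:260,40:300]; b=cv2.imread("pics/s5.png")[0:260,200:460]
cv2.imwrite("pics/cmp.png",cv2.resize(np.hstack([a,b]),None,fx=1.5,fy=1.5,interpolation=2))
E
```

```text
(no output)
```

View pics/cmp.png

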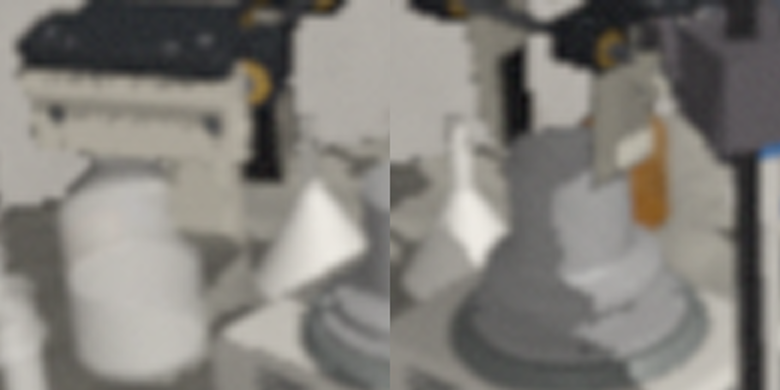

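```bash
python3 - <<'E'
from h import *
print(bot.hold_point_z, [a for a in dir(bot) if a[0]!='_'], bot.get_obs()["joint_positions"])
E
```

```text
18.8 ['Unreachable', 'camera_model', 'capture', 'close_job', 'get_obs', 'hold_point_z', 'outline_of', 'pinpoint'] [ 3.49644186e-01  6.66335008e-01  1.49654902e+00 -8.87185878e-05
  9.78673791e-01  1.44227174e+00]
```

Emit:
{"name": "servo_tool", "arguments": {"series": [[0.5,0,0,0,0],[0.5,0,0,0,0],[0.5,0,0,0,0],[0.5,0,0,0,0],[0.5,0,0,0.14,0],[0.5,0,0,0.14,0],[0.5,0,0,0,0]]}}

```text
time: 18.35
tool_pos: [538.6, 277.7, 1.2]
tcp_rot: [-3.141, 0.002, 0.478]
contact_force: [-0.1, -0.5, -0.5]
grip_width: 45.7
```

```bash
python3 - <<'E'
from ov import *
avg(1)
im=bot.capture("scene"); cv2.imwrite("pics/s10.png",cv2.resize(im[210:270,140:240,::-1],None,fx=8,fy=8,interpolation=2))
E
```

```text
t 18.4 mean [539.01, 277.8, 1.69, 0.48, -0.12, -0.14, 0.19, 0.03, 45.86] std [0.0, 0.0, 0.0, 0.0, 0.0, 0.0, 0.0, 0.0, 0.0]
```

View pics/s10.png

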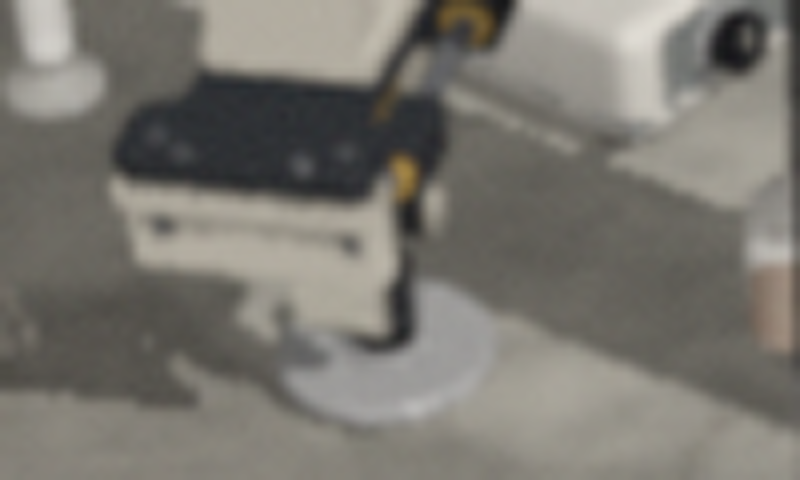

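Emit:
{"name": "servo_tool", "arguments": {"series": [[0.5,0.01,0.02,0.12,0],[0.5,0,0,0.06,0],[0.5,0,0,0.0,0],[0.5,0,0,0,0]]}}

```text
time: 18.95
tool_pos: [540.3, 277.3, -6.7]
tcp_rot: [3.141, -0.0, 0.478]
contact_force: [-0.3, -0.3, -0.4]
grip_width: 46.1
```

```bash
python3 - <<'E'
from ov import *
avg(1)
im=bot.capture("scene"); cv2.imwrite("pics/s11.png",cv2.resize(im[210:270,140:240,::-1],None,fx=8,fy=8,interpolation=2))
im=bot.capture("wrist"); cv2.imwrite("pics/w11.png",cv2.resize(im[:,:,::-1],None,fx=1.5,fy=1.5,interpolation=2))
E
```

```text
t 19.0 mean [540.31, 277.31, -6.63, 0.48, -0.34, 0.72, -0.29, 0.04, 45.75] std [0.0, 0.0, 0.0, 0.0, 0.0, 0.0, 0.0, 0.0, 0.0]
```

View pics/s11.png

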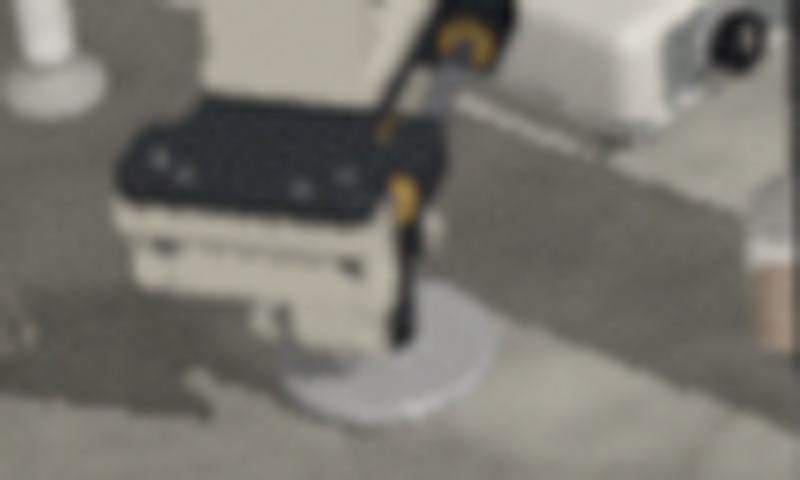

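View pics/w11.png

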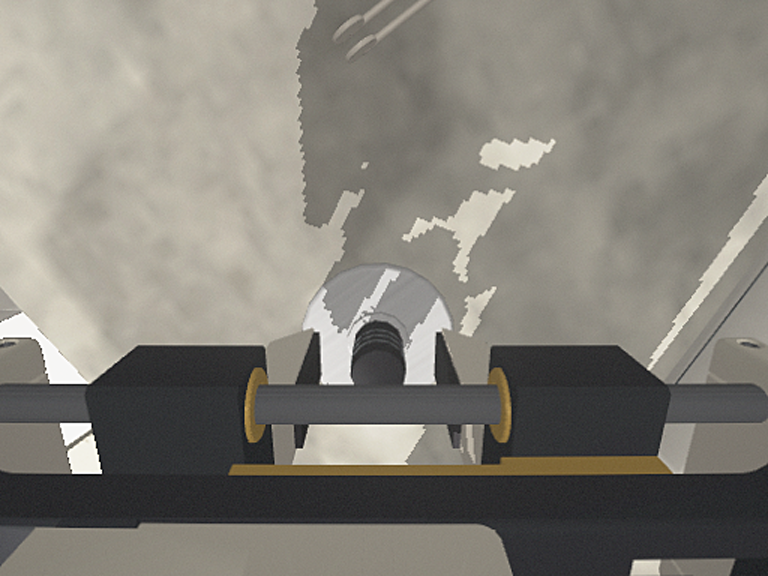

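Emit:
{"name": "servo_tool", "arguments": {"series": [[0.5,0,0,0.07,0],[0.5,0,0,0,0],[0.2,0,0,0,0],[0.2,0,0,0,0],[0,0,0,0,0],[0,0,0,0,0],[0,0,0,0,0]]}}

```text
time: 19.98
tool_pos: [540.3, 277.3, -10.2]
tcp_rot: [3.141, -0.0, 0.478]
contact_force: [0.3, -0.4, 0.0]
grip_width: 20.2
```

```bash
python3 - <<'E'
from ov import *
avg(3)
im=bot.capture("wrist"); cv2.imwrite("pics/w12.png",cv2.resize(im[:,:,::-1],None,fx=1.5,fy=1.5,interpolation=2))
E
```

```text
t 20.125 mean [540.27, 277.29, -10.19, 0.48, -0.06, 0.37, 0.22, 0.01, 20.0] std [0.01, 0.01, 0.0, 0.0, 0.34, 0.14, 0.3, 0.02, 0.21]
```

View pics/w12.png

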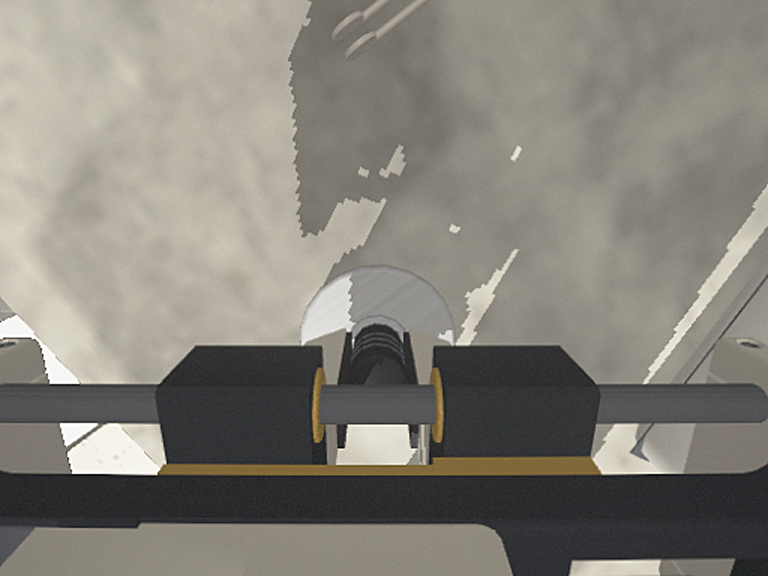

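Emit:
{"name": "servo_tool", "arguments": {"series": [[0,0,0,-0.4,0],[0,0,0,-0.8,0],[0,0,0,-0.9,0],[0,-0.04,0.7,-0.7,0],[0,-0.04,0.85,-0.2,0],[0,-0.03,0.85,0,0],[0,0,0.3,0,0],[0,0,0,0,0],[0,0,0,0,0],[0,0,0,0,0]]}}

```text
time: 21.42
tool_pos: [596.9, 156.2, 139.7]
tcp_rot: [-3.141, 0.0, 0.48]
contact_force: [0.3, -0.3, -1.9]
grip_width: 20.2
```

```bash
python3 - <<'E'
from ov import *
a=avg(3)
im=bot.capture("wrist"); m=bot.camera_model("wrist"); pickle.dump((im,m,a),open("w13.pkl","wb")); cv2.imwrite("pics/w13.png",cv2.resize(im[:,:,::-1],None,fx=1.5,fy=1.5,interpolation=2))
b=(632.2,84.8)
overlay(im,m,[((*b,71),42,(0,0,255)),((*b,132),28,(0,255,0)),((*b,132),25,(0,255,0))],(290,130,450,240),5,"pics/ov13.png")
l=a[:2]; z=a[2]+10.2
overlay(im,m,[((*l,z+8),34,(0,0,255)),((*l,z),23.5,(0,255,0)),((*l,z+13),34,(255,0,0)),((*l,z+45),10.5,(255,0,0))],(180,160,330,270),5,"pics/ov13b.png")
E
```

```text
t 21.575 mean [597.08, 155.91, 139.77, 0.48, 0.36, 0.63, -1.22, 0.01, 20.13] std [0.08, 0.16, 0.02, 0.0, 0.57, 0.52, 0.77, 0.02, 0.11]
```

View pics/w13.png

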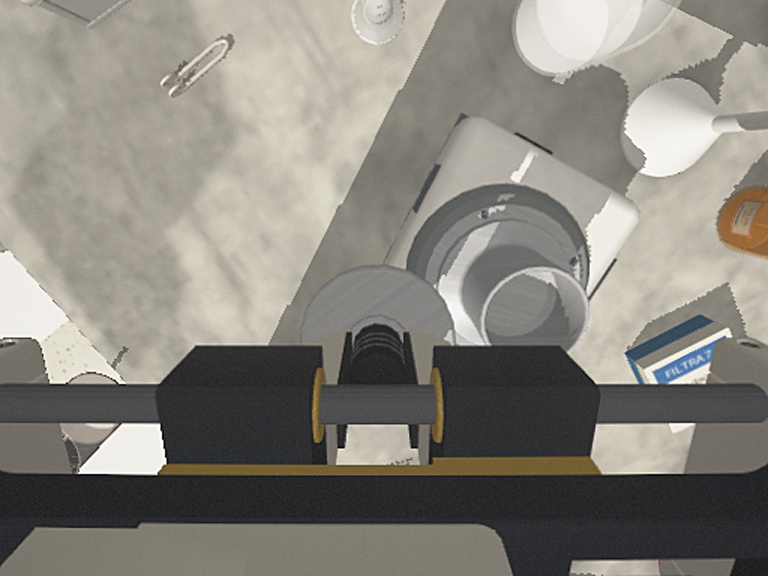

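View pics/ov13.png

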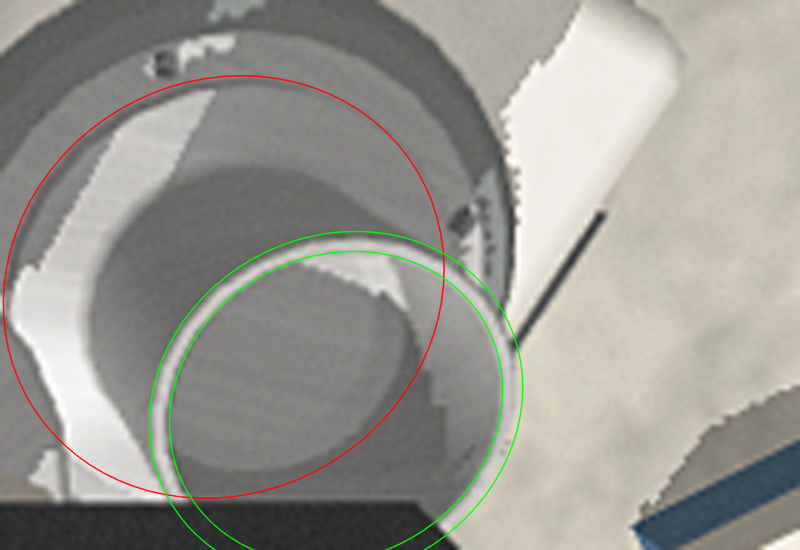

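View pics/ov13b.png

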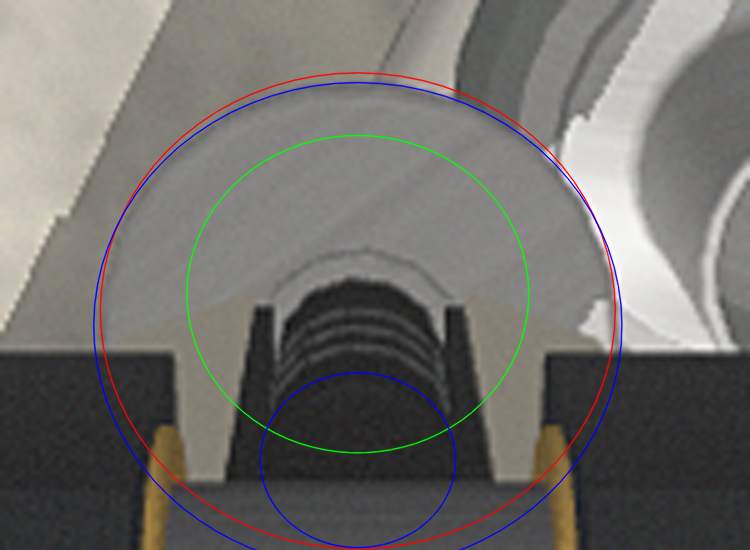

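Emit:
{"name": "servo_tool", "arguments": {"series": [[0,-0.01,0.6,0,0],[0,-0.01,0.6,0,0],[0,-0.006,0.386,0,0],[0,0,0,0.15,0],[0,0,0,0.1,0],[0,0,0,0,0],[0,0,0,0,0]]}}

```text
time: 22.5
tool_pos: [632.7, 84.7, 127.4]
tcp_rot: [3.142, -0.0, 0.479]
contact_force: [-0.5, 0.2, -1.4]
grip_width: 19.8
```

```bash
python3 - <<'E'
from ov import *
a=avg(3)
im=bot.capture("wrist"); m=bot.camera_model("wrist"); cv2.imwrite("pics/w14.png",cv2.resize(im[100:270,100:420,::-1],None,fx=2.5,fy=2.5,interpolation=2))
im=bot.capture("scene"); cv2.imwrite("pics/s14.png",cv2.resize(im[140:220,160:280,::-1],None,fx=6,fy=6,interpolation=2))
E
```

```text
t 22.65 mean [632.84, 84.41, 127.59, 0.48, -0.13, 0.26, -1.26, 0.01, 19.92] std [0.04, 0.11, 0.03, 0.0, 0.52, 0.65, 0.17, 0.04, 0.13]
```

View pics/w14.png

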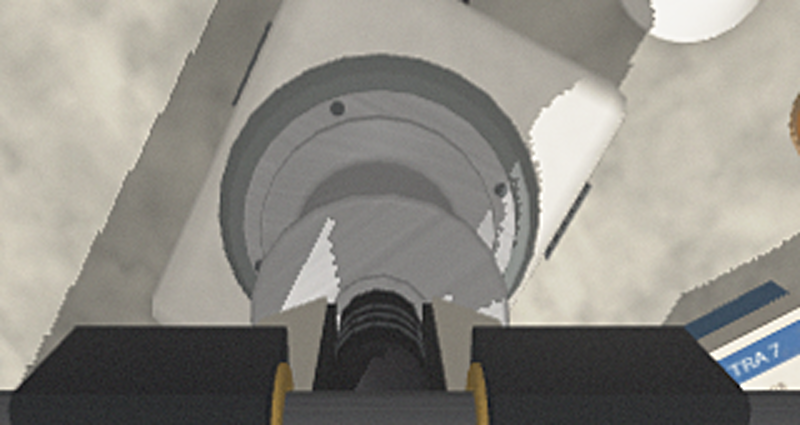

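View pics/s14.png

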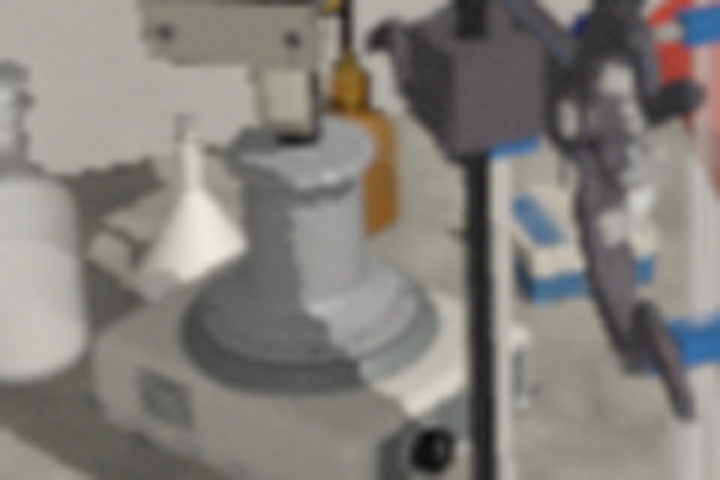

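Emit:
{"name": "servo_tool", "arguments": {"series": [[0,0.005,-0.01,0.06,0],[0,0,0,0.06,0],[0,0,0,0.06,0],[0,0,0,0.03,0],[0,0,0,0,0],[0,0,0,0,0]]}}

```text
time: 23.5
tool_pos: [632.9, 84.5, 116.9]
tcp_rot: [3.141, -0.0, 0.478]
contact_force: [0.7, -0.0, -0.7]
grip_width: 20.0
```

```bash
python3 - <<'E'
from ov import *
a=avg(2)
E
```

```text
t 23.6 mean [632.9, 84.45, 116.92, 0.48, 0.54, 0.03, -1.17, -0.03, 20.21] std [0.0, 0.01, 0.01, 0.0, 0.26, 0.15, 0.6, 0.01, 0.29]
```

Spigot is inside the mouth without force; lower the rest.

Emit:
{"name": "servo_tool", "arguments": {"series": [[0,0,0,0.04,0],[0,0,0,0.03,0],[0,0,0,0.0,0],[0,0,0,0,0]]}}

```text
time: 24.1
tool_pos: [632.9, 84.5, 113.8]
tcp_rot: [3.141, -0.0, 0.478]
contact_force: [-2.2, -0.4, 3.6]
grip_width: 19.8
```

```bash
python3 - <<'E'
from ov import *
a=avg(2)
E
```

```text
t 24.2 mean [632.86, 84.45, 113.76, 0.48, -1.64, -0.12, 5.38, 0.02, 19.86] std [0.01, 0.02, 0.0, 0.0, 0.24, 0.13, 0.0, 0.01, 0.08]
```

Emit:
{"name": "servo_tool", "arguments": {"series": [[0.5,0,0,0,0],[0.5,0,0,0,0],[0.5,0,0,0,0],[0.5,0,0,0,0],[0.5,0,0,-0.4,0],[0.5,0,0,-0.8,0],[0.5,0,-0.4,-0.6,0],[0.5,0,-0.8,0,0],[0.5,0,-0.8,0,0],[0.5,0,0,0,0],[0.5,0,0,0,0],[0.5,0,0,0,0]]}}

```text
time: 25.7
tool_pos: [587.3, 172.2, 203.1]
tcp_rot: [3.141, 0.0, 0.477]
contact_force: [-0.1, -0.4, 0.2]
grip_width: 46.0
```

```bash
python3 - <<'E'
from ov import *
a=avg(2)
im=bot.capture("wrist"); m=bot.camera_model("wrist")
b=(632.3,84.8)
overlay(im,m,[((*b,71),42,(0,0,255)),((*b,132),34,(0,255,0)),((*b,137),34,(0,255,0)),((*b,169),10.5,(255,0,0))],(300,100,470,240),4.5,"pics/ov15.png")
im=bot.capture("scene"); cv2.imwrite("pics/s15.png",cv2.resize(im[130:270,120:320,::-1],None,fx=4,fy=4,interpolation=2))
im=bot.capture("side"); u=pix("side",(632,85,110)).astype(int); cv2.imwrite("pics/d15.png",cv2.resize(im[u[1]-50:u[1]+50,u[0]-60:u[0]+60,::-1],None,fx=5,fy=5,interpolation=2))
E
```

```text
t 25.8 mean [587.24, 172.28, 203.1, 0.48, -0.11, 0.34, 0.1, -0.02, 45.69] std [0.03, 0.05, 0.0, 0.0, 0.03, 0.41, 0.28, 0.0, 0.01]
```

View pics/ov15.png

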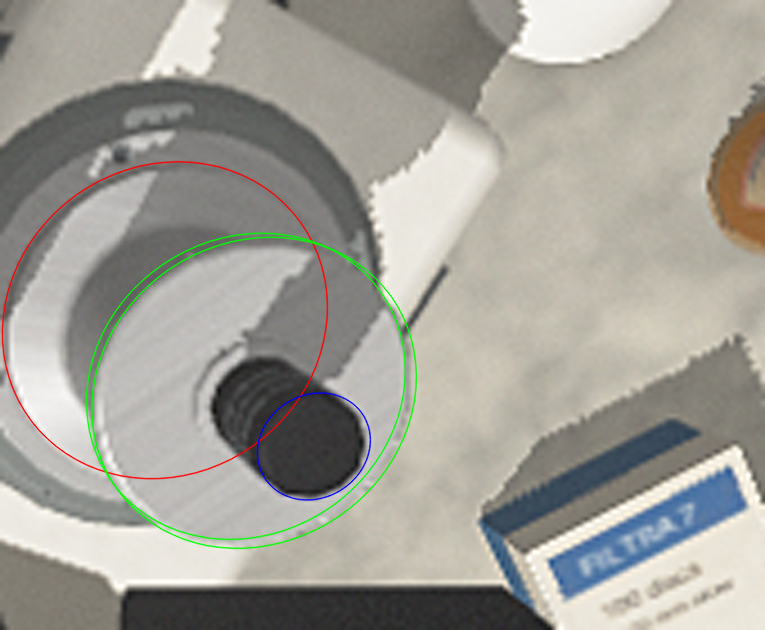

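View pics/s15.png

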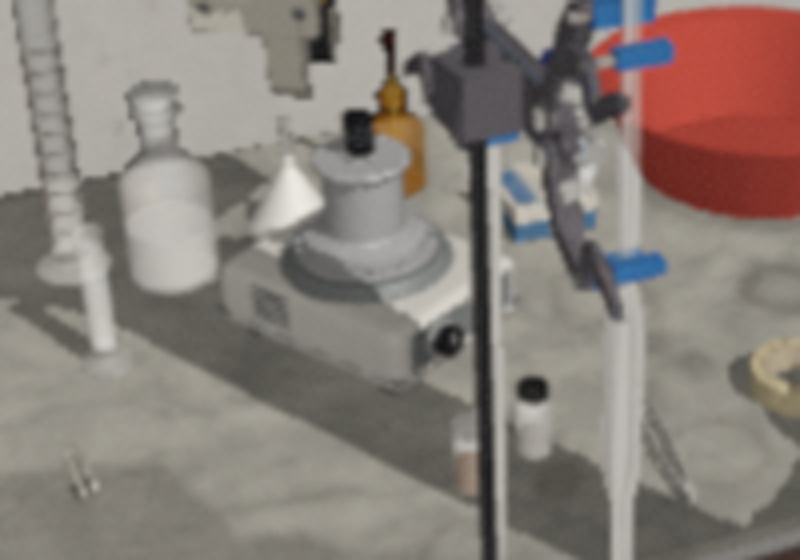

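View pics/d15.png

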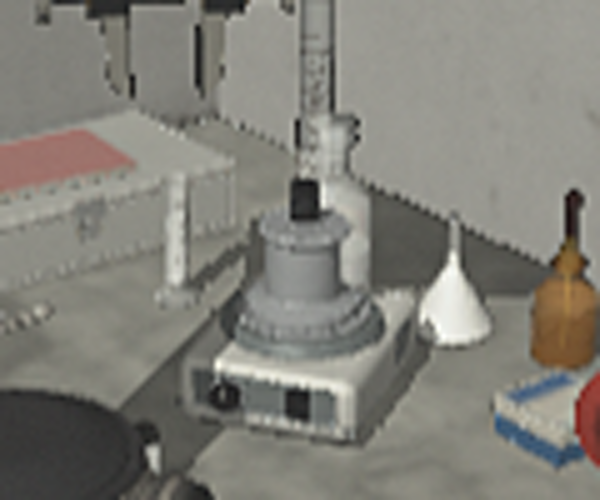

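```bash
python3 -c "
from plant import bot
print(bot.get_obs()['time']); print(bot.close_job())"
```

```text
25.95
the job is handed in; nothing more can be done
None
```

The mill is ready and the job was handed in at 26 s of the 72 s allowed. The grey steel bowl is engaged on the drive with its flange on the deck, and the lid is on the bowl. I left the purple look-alike where it stood.

- **Bowl:** I pressed it on the drive dog with about 8–9 N and turned it about 65° before it engaged. I backed it off about 3° and lowered it lightly. It went down 5.4 mm in all, against 5.5 mm expected, and the underside ended at about 70.05 mm, against 70 mm for flush.
- **Lid:** It went in without force, and its origin ended 54 mm above the bowl's, as specified, with a light contact force of about 6–7 N.
- **Last checks:** In the scene, side and wrist pictures after release the lid is level and the bowl flush. The vials, cylinder, dropper and stopper box look unmoved; I judged that by eye. The gripper touches nothing.

**What disagreed:**
- **Fingertip height:** The real fingertips sit about 33 mm above the reported TCP. My first close on the lid's knob therefore shut on air above it. I found this from the pictures, went lower by feel and gripped the knob on the second try.
- **Wrist camera scale:** Overlays drawn from the wrist camera came out about 3% too large for the lid and bowl rim. The centres still matched to about 1 mm.

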